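Put the tool batteries in the keyed safe and zero its peak pointer

TASK

Lock the loose cordless-tool batteries away in the grey battery safe: turn the key in its latch a quarter turn, swing the panel right back so that it stays open, and set every battery down upright on the floor of the safe (set down, not dropped). Then shut the panel fully and turn the key back to lock it. Also turn the reset knob of the safe's peak dial counter-clockwise to its zero stop, and leave the mug, the multimeter and the screwdriver where they are.

Things in the scene. Friction and masses are not known exactly. Their poses are not given: they have to be found in the camera images.
- safe: Grey steel battery safe fixed to the table, 246 mm (x) by 305 mm (y) by 126 mm high; its yaw varies. Origin on the table under the centre of its bay; its y axis points to the hinge side. On the -y side, from y = -101 to -207 mm, is the flat-topped dial housing, 126 mm high, with the dial's axis at y = -154 mm.
- bay_floor (a point): Centre of the bay's floor, 35 mm above the table; axes of the safe. Bay inside: x -115 to 115, y -90 to 90 mm, rim 85 mm above the floor, walls 8 mm. Just below the rim a keeper (x -90 to -40 mm) juts 16 mm in from the -y wall. Four packs fit with their long sides along x, at x = +-55, y = +-40 mm.
- panel_hinge (a point): Point in the middle of the panel's hinge line, 123 mm above the table and 98 mm from the bay's centre on the +y side; the hinge line runs along the safe's x axis. Axes those of the safe.
- panel (a joint): Access panel (aluminium plate 246 by 196 by 6 mm, 0.35 kg) over the bay, hinged on the safe's +y side: 0 = shut flat, grows as its free (-y) edge swings up and over, stop at 1.8 rad (leaning just past upright). The hinge is stiff and the panel stays where it is left (about 4 to 6 N at the handle to lift it). It cannot rise while the latch is locked, nor shut while the key stands at locked.
- panel_handle (a point): Centre of the panel's bar handle: a round steel bar of 10 mm diameter, 90 mm long along the hinge direction, its axis 38 mm above the panel's top face with a post at 40 mm either side of this point. It is 175 mm from the hinge line measured along the panel and 41 mm off the panel's mid-plane. It faces outward, so with the panel open it is on the far (+y) side. Axes turn with the panel.
- latch_key (a joint): Key in the quarter-turn cam latch near the panel's free edge: 0 = locked, 1.57 = unlocked (stops at both), grows counter-clockwise seen from above. Friction 0.06 N m; stays where it is left.
- key_bow (a point): Centre of the key's bow, a flat upright plate 36 mm wide (along this point's x), 10 mm thick (along its y) and 36 mm high (z), its lower edge 16 mm above the panel. Locked, its width lies along the safe's x axis. 116 mm from the handle's centre; it rides on the panel.
- reset_knob (a joint): Reset knob of the peak dial on the safe's side housing: reading in rad, 0 = zero stop, grows clockwise seen from above up to 4.7; turn counter-clockwise (from above) to bring it back. Friction 0.04 N m; no spring.
- knob_grip (a point): Centre of the knob's bar grip, on the knob's vertical axis, 153 mm above the table: bar 44 mm long (this point's x) by 14 mm thick (its y), upper edge 12 mm above this point, standing on a 44 mm disc whose top lies 14 mm below this point. The axes turn with the knob.
- pack1_c (a point): Centre, 33 mm above its underside, of a cordless-tool battery (0.35 kg; all alike): black block 80 (x) by 56 (y) by 32 mm high, on top of it in the middle a grey upright stem 34 (x) by 22 (y) by 34 mm high; 66 mm in all. Lift it by the stem (stem's middle 16 mm above this point). z is up. Starts upright on the table; 2 to 4 are there (None if absent).
- pack2_c (a point): Centre, 33 mm above its underside, of a cordless-tool battery (0.35 kg; all alike): black block 80 (x) by 56 (y) by 32 mm high, on top of it in the middle a grey upright stem 34 (x) by 22 (y) by 34 mm high; 66 mm in all. Lift it by the stem (stem's middle 16 mm above this point). z is up. Starts upright on the table; 2 to 4 are there (None if absent).
- pack3_c (a point): Centre, 33 mm above its underside, of a cordless-tool battery (0.35 kg; all alike): black block 80 (x) by 56 (y) by 32 mm high, on top of it in the middle a grey upright stem 34 (x) by 22 (y) by 34 mm high; 66 mm in all. Lift it by the stem (stem's middle 16 mm above this point). z is up. Starts upright on the table; 2 to 4 are there (None if absent).
- pack4_c (a point): Centre, 33 mm above its underside, of a cordless-tool battery (0.35 kg; all alike): black block 80 (x) by 56 (y) by 32 mm high, on top of it in the middle a grey upright stem 34 (x) by 22 (y) by 34 mm high; 66 mm in all. Lift it by the stem (stem's middle 16 mm above this point). z is up. Starts upright on the table; 2 to 4 are there (None if absent).
- mug_rim (a point): Bystander: centre of the mouth of a white mug, 84 mm wide and 95 mm high, standing on the table.
- meter: Bystander: yellow handheld multimeter lying on the table, 140 by 75 by 32 mm; origin at the centre of its underside.
- driver: Bystander: screwdriver about 200 mm long lying on the table beyond the safe; origin at its underside.
Things that resemble listed ones, but are neither listed nor needed, are in the scene too. What is shaped like the part that bears pack3_c but blue or green is not meant.

How it is judged (in metres and radians):
On the way, in this order (a step that is already met when the one before it is completed fails the run):
1. the key is turned to unlocked (value of joint latch_key above 1.3 rad), for 0.2 s.
2. the panel is swung right back and stays (value of joint panel above 1.5 rad), for 0.3 s.
3. every battery is upright on the floor of the bay (x of pack1_c in the frame of safe between -0.105 and 0.105 m and y of pack1_c in the frame of safe between -0.08 and 0.08 m and z of each of pack1_c, pack2_c, pack3_c, pack4_c in the frame of safe below 0.076 m and angle between each of pack1_c, pack2_c, pack3_c, pack4_c's own z axis and vertical below 0.2 rad and x of pack2_c in the frame of safe between -0.105 and 0.105 m and y of pack2_c in the frame of safe between -0.08 and 0.08 m and x of pack3_c in the frame of safe between -0.105 and 0.105 m and y of pack3_c in the frame of safe between -0.08 and 0.08 m and x of pack4_c in the frame of safe between -0.105 and 0.105 m and y of pack4_c in the frame of safe between -0.08 and 0.08 m), for 0.3 s.
4. the panel is shut (value of joint panel below 0.05 rad), for 0.2 s.
5. the key is turned back to locked (value of joint latch_key below 0.25 rad), for 0.2 s.
At the end, for the whole second after the job is handed in: every battery present is at rest inside the bay, upright (within 0.2 rad) on its floor; the panel is shut (below 0.05 rad), the key is locked (below 0.25 rad), and the reset knob is at its zero stop (below 0.15 rad) (all of step 3 and value of joint latch_key below 0.25 rad and value of joint panel below 0.05 rad and value of joint reset_knob below 0.15 rad and linear speed of each of pack1, pack2, pack3, pack4 below 0.05 m/s); the robot touches nothing.
It fails at once if a bystander (mug, multimeter, screwdriver) is moved more than 40 mm (distance of any of mug_rim, meter, driver from where it was at the start of the episode above 0.04 m).
It fails at once if a battery is dropped into the safe (moves in it faster than 1.2 m/s) ((x of pack1_c in the frame of safe between -0.105 and 0.105 m and y of pack1_c in the frame of safe between -0.08 and 0.08 m and z of pack1_c in the frame of safe below 0.145 m and linear speed of pack1 above 1.2 m/s) or (x of pack2_c in the frame of safe between -0.105 and 0.105 m and y of pack2_c in the frame of safe between -0.08 and 0.08 m and z of pack2_c in the frame of safe below 0.145 m and linear speed of pack2 above 1.2 m/s) or (x of pack3_c in the frame of safe between -0.105 and 0.105 m and y of pack3_c in the frame of safe between -0.08 and 0.08 m and z of pack3_c in the frame of safe below 0.145 m and linear speed of pack3 above 1.2 m/s) or (x of pack4_c in the frame of safe between -0.105 and 0.105 m and y of pack4_c in the frame of safe between -0.08 and 0.08 m and z of pack4_c in the frame of safe below 0.145 m and linear speed of pack4 above 1.2 m/s)).
Of pack1, pack2, pack3, pack4 only 2 to 4 are there at a start; the rules pass over those that are not, and their reading is None.
At some moment in a run one of pack1, pack2, pack3, pack4 may be knocked a few centimetres aside while the robot is not near it.
It also fails if it takes over 210 s, if anything falls off the work surface, if the arm or the gripper's body presses on something with over 40 N, if the wrist force passes 120 N, or if a joint passes its speed limit or range.

ROBOT

A 6-joint arm with a two-finger parallel gripper is mounted at the origin on the work surface. World frame = base frame: x ahead of the robot, y to its left, z up, the work surface at z = 0. Lengths are in mm, angles in rad, forces in N, time in s.
With the tool pointing down it reaches from about 400 to 925 mm from the base axis. Payload 12.5 kg.
Tool frame: the origin (TCP) lies between the finger pads; the fingertips stand 19 mm ahead of it and the grasp point (between the pads) is the TCP (env.tips_ahead is the distance from the TCP to the fingertips, in mm); z points along the fingers, y is the line along which they close (so a half turn about z gives the same grasp; the last joint's range is limited). The gripper opens to 95 mm and grips with 3 to 60 N. Pads are 20 mm wide; open, the fingers measure 119 mm over their backs; the gripper's body (75 mm by 180 mm) begins 59 mm behind the grasp point.
Start: joints at [-1.339, 0.491, 1.559, -0, 1.092, -0.106], TCP at [207.156, -589.687, 233.661] pointing down, gripper open.
Joint ranges: [-3.1, 3.1], [-0.84, 2.19], [0.05, 2.79], [-1.13, 4.28], [0.06, 2.93], [-2.69, 2.69]. Speed limits (rad/s): [2.22, 2.22, 2.79, 3.14, 3.14, 3.14].

INTERFACE

Orientations are given as [roll, pitch, yaw] about the fixed x, y, z axes, in that order (R = Rz(yaw) Ry(pitch) Rx(roll)).
In Python, from cell import env gives the robot as it stands.
- The arm moves only by the shell command python3 -m crank 'ROWS'. ROWS is JSON, a list of rows, each a list of 5 numbers: the shift along the tool's x, y, z in mm, then the turn about the tool's z in degrees, then the finger opening in mm, from 0 to 95.1. In form: [[dx, dy, dz, yaw, grip], ...]. A call has 1 to 10 rows; each row is the pose to reach, as a shift and turn from the pose commanded when the call began, along the tool's axes at that moment; what a row does not reach only later rows make up. A row lasts 1/12 s, in which the tool goes at most 41.7 mm and 7.16 degrees, less where a joint would pass 70% of its speed; a pose out of reach is approached as far as the arm can. A call with a gripper value outside its range is refused whole. The fingers move at their own pace and stop on an object; the grip force is fixed at half the most. Time passes only in rows, so rows that repeat a pose let the fingers close. It gives the time, the measured TCP pose, the force, the opening and the grip force at its end, in the units of the state.
- env.state(): the state, without advancing time (a new reading comes with each control period).
- env.read_camera(name): name is "side" or "top" or "wrist"; returns a dict with "img" (400x640x3 uint8, blue, green, red), "K" (3x3 intrinsics, pixels), "k1" (the pictures are not rectified: a ray, as slopes to the right and down, at radius r is drawn at 1 + k1 r^2 times it, then the intrinsics apply), "pose" (4x4, takes a point from camera to world coordinates). Camera axes: x right, y down, z forward; pixel columns grow to the right and rows downward; lengths in mm; the calibration is good to about 2 mm. A picture is of the moment at which its call begins. There is no depth.
- env.job_done(): hands the job in; it is judged then, once.
The state is a dict: "t": time; "joints": joint angles; "qvel": joint speeds; "tau": joint torques, N m; "eef_pos": TCP position; "tcp_rot": TCP orientation; "ft_force": force on the tool from outside, world axes, zero at the start; "moment": the same for the moment, N m; "opening": opening from 0.0 (shut) to 1.0 (fully open); "grip_force": force on a finger pad.
Only numpy, scipy, OpenCV 4.12 (cv2) and the standard library are available. Lean on these libraries where they do the work, as an engineer would, in place of code of your own. Each camera call takes 0.05 s, during which the arm holds its last target. There are 200 camera calls.

## Working session

There is one attempt and no reset: what is moved stays moved. The work goes in short steps, Python scripts to look and compute and a shell command to move; the robot and the scene stay as the last step left them, time stands still between calls to the robot, and variables do not carry over. Pictures are saved under pics/ and viewed, at most 14 in all, crops included, and the job is handed in when it is done.

```bash
ls; mkdir -p pics
cat > h.py <<'E'
import numpy as np, cv2, sys
from cell import env
from scipy.spatial.transform import Rotation as R
def cam(n):
    c=env.read_camera(n); return c
def ray(c,u,v):
    K=c["K"]; xd=(u-K[0][2])/K[0][0]; yd=(v-K[1][2])/K[1][1]
    p=cv2.undistortPoints(np.array([[[u,v]]],float),np.array(K,float),np.array([c["k1"],0,0,0],float))[0,0]
    P=np.array(c["pose"],float); d=P[:3,:3]@np.array([p[0],p[1],1.]); return P[:3,3],d
def onz(c,u,v,z):
    o,d=ray(c,u,v); return o+d*(z-o[2])/d[2]
def proj(c,X):
    P=np.array(c["pose"],float); q=P[:3,:3].T@(np.array(X,float)-P[:3,3])
    return cv2.projectPoints(q.reshape(1,1,3),np.zeros(3),np.zeros(3),np.array(c["K"],float),np.array([c["k1"],0,0,0],float))[0][0,0]
E
python3 - <<'E'
from h import *
import pickle
for n in ["top","side","wrist"]:
    c=cam(n); cv2.imwrite(f"pics/{n}0.png",c["img"]); pickle.dump(c,open(f"{n}0.pkl","wb")); print(n,np.round(c["pose"],2).tolist(),c["k1"],np.round(c["K"],1).tolist())
print(env.state())
E
```

```text
pics
top [[-0.02, -1.0, 0.09, 484.57], [-1.0, 0.02, -0.02, -77.95], [0.01, -0.09, -1.0, 1049.44], [0.0, 0.0, 0.0, 1.0]] -0.09289862195782843 [[386.2, 0.0, 319.0], [0.0, 386.2, 198.7], [0.0, 0.0, 1.0]]
side [[-0.97, -0.12, 0.19, 329.87], [-0.23, 0.53, -0.82, 913.7], [-0.0, -0.84, -0.54, 788.92], [0.0, 0.0, 0.0, 1.0]] -0.022501822645888472 [[472.1, 0.0, 326.1], [0.0, 472.1, 203.6], [0.0, 0.0, 1.0]]
wrist [[0.33, -0.92, -0.23, 270.31], [-0.94, -0.32, -0.08, -567.07], [0.0, 0.24, -0.97, 383.69], [0.0, 0.0, 0.0, 1.0]] -0.06818202684625488 [[343.4, 0.0, 319.9], [0.0, 343.4, 193.8], [0.0, 0.0, 1.0]]
{'t': 0.15, 'joints': array([-1.33862018e+00,  4.91411082e-01,  1.55925751e+00,  2.04588859e-05,
        1.09169435e+00, -1.05637657e-01]), 'qvel': array([ 6.29002753e-04, -2.30633320e-03, -6.45417021e-04, -1.50975079e-05,
        6.52547788e-04, -5.11620838e-04]), 'tau': array([ 1.29818982e-03, -6.12898922e+01, -2.58277398e+01,  6.92751026e-02,
        4.73744539e-02, -7.22082950e-05]), 'eef_pos': array([ 207.11321796, -589.54290641,  233.22009666]), 'tcp_rot': array([-3.14082858e+00, -9.92666165e-05,  3.37804328e-01]), 'ft_force': array([-0.18576766,  0.68964618,  0.27986562]), 'moment': array([ 0.02521354,  0.05143142, -0.01992043]), 'grip_force': 0.0, 'opening': 0.9972175590589493}
```

View pics/top0.png

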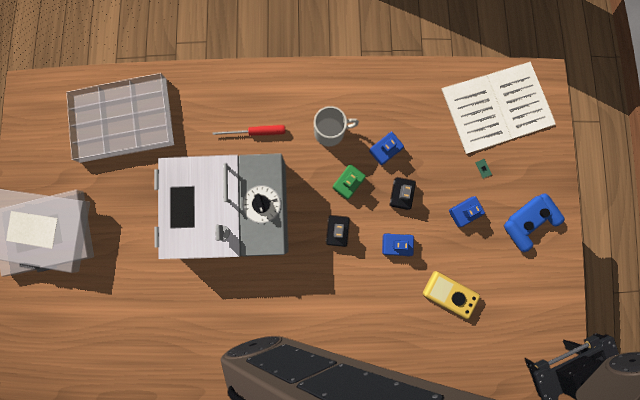

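View pics/side0.png

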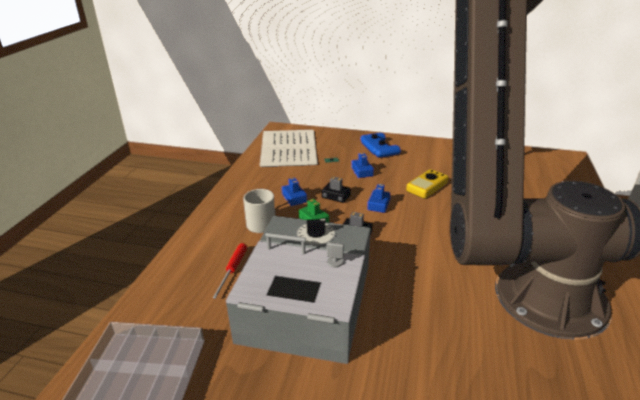

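Run:
```python
from h import *
import pickle
c=pickle.load(open("top0.pkl","rb")); im=c["img"]
a=cv2.resize(im[145:270,145:435],None,fx=2.75,fy=2.75,interpolation=cv2.INTER_CUBIC); cv2.imwrite("pics/crop1.png",a)
# dark packs
hsv=cv2.cvtColor(im,cv2.COLOR_BGR2HSV)
m=(im.max(2)<60).astype(np.uint8)
n,l,s,ce=cv2.connectedComponentsWithStats(m)
for i in range(1,n):
    if s[i,4]>60 and s[i,1]<300: print(s[i],ce[i].round(1),onz(c,*ce[i],32).round(0))
```

```text
[446   0  36  44 762] [464.   16.5] [1102. -525.   32.]
[ 502    0   68   85 2210] [534.2  28.7] [1071. -738.   32.]
[ 581    0   59  116 3238] [614.8  53.3] [ 1006. -1000.    32.]
[282 158   6  96 293] [284.5 205.4] [564.  -3.  32.]
[390 178  26  32 490] [402.1 194.2] [ 588. -316.   32.]
[171 187  23  41 912] [182.1 206.7] [566. 270.  32.]
[252 194  19  19 237] [260.6 203.1] [572.  60.  32.]
[540 209  10   9  69] [544.4 212.7] [ 530. -714.   32.]
[326 215  24  32 504] [337.4 231.1] [ 494. -141.   32.]
[524 222  10   8  66] [528.5 225.5] [ 496. -665.   32.]
[ 525  242  115  158 3545] [582.1 360. ] [ 121. -810.   32.]
[452 292  14  14 139] [458.3 298.6] [ 308. -457.   32.]
```

View pics/crop1.png

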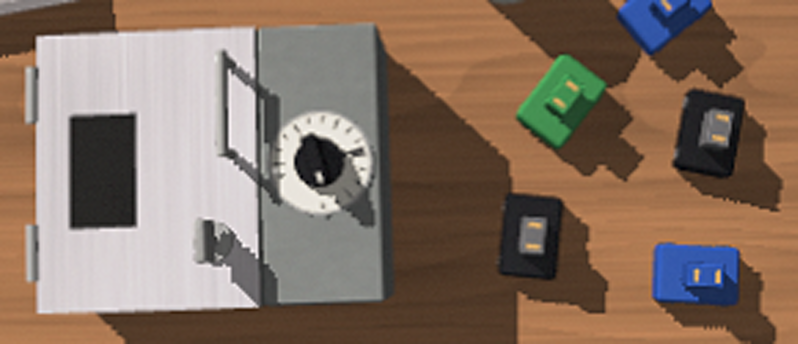

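Crop: the two black packs are at top-image px (338,231) and (404,193), each a black block with a grey stem, so they fit the description. The blue ones at (388,149), (468,211), (398,245) and the green one at (349,181) are decoys. The key is at about (221,233), the handle at (228,183), and the knob at (262,203).

Run:
```python
from h import *
import pickle
c=pickle.load(open("top0.pkl","rb"))
f=lambda u,v,z: onz(c,145+(u+.5)/2.75-.5,145+(v+.5)/2.75-.5,z).round(1)
for n,u,v,z in [("pTL",37,36,126),("pBL",38,313,126),("pTR",257,28,126),("pBR",260,305,126),("hTR",376,24,126),("hBR",386,299,126),("handleA",221,54,164),("handleB",223,154,164),("key",204,240,178),("dial",323,161,139),("p1stem",533,236,66),("p2stem",717,129,66),("disc",323,161,130)]: print(n,f(u,v,z))
im=c["img"]
m=(im.max(2)<75).astype(np.uint8)
for (x0,y0,x1,y1) in [(322,210,352,250),(385,172,420,215)]:
    s=np.zeros_like(m); s[y0:y1,x0:x1]=cv2.morphologyEx(m,cv2.MORPH_CLOSE,np.ones((9,9)))[y0:y1,x0:x1]
    k=max(cv2.findContours(s,0,2)[0],key=cv2.contourArea)[:,0]
    w=np.array([onz(c,*p,32)[:2] for p in k],np.float32); print(cv2.minAreaRect(w))
```

```text
pTL [679.8 300.1 126. ]
pBL [434.7 295.  126. ]
pTR [682.3 101.8 126. ]
pBR [439.2  99.4 126. ]
hTR [683.7  -3.7 126. ]
hBR [442.5  -9.6 126. ]
handleA [652.4 125.  164. ]
handleB [567.3 122.9 164. ]
key [495.5 135.4 178. ]
dial [562.   42.1 139. ]
p1stem [ 494.9 -141.8   66. ]
p2stem [ 591.3 -317.4   66. ]
disc [562.7  43.3 130. ]
((498.2146911621094, -137.51705932617188), (73.8996353149414, 102.39253997802734), 88.7468490600586)
((591.4303588867188, -322.5747985839844), (79.9676284790039, 113.11672973632812), 89.13414764404297)
```

```bash
python3 -m crank '[[389,-224,-117,0,95],[389,-224,-117,0,95],[389,-224,-117,0,95],[389,-224,-117,0,95],[389,-224,-117,0,95],[389,-224,-117,0,95],[389,-224,-117,0,95],[389,-224,-117,0,95],[389,-224,-117,0,95],[389,-224,-117,0,95]]'
python3 -m crank '[[105,-360,-30,18,95],[105,-360,-30,18,95],[105,-360,-30,18,95],[105,-360,-30,18,95],[105,-360,-30,18,95],[105,-360,-30,18,95],[105,-360,-30,18,95],[105,-360,-30,18,95],[105,-360,-30,18,95],[105,-360,-30,18,95]]'
python3 - <<'E'
from h import *
import pickle
s=env.state(); print(s["t"],s["eef_pos"].round(1),s["tcp_rot"].round(3))
c=cam("wrist"); cv2.imwrite("pics/w1.png",c["img"]); pickle.dump(c,open("w1.pkl","wb"))
E
```

```text
t: 0.98
eef_pos: [471.0, -282.2, 339.2]
tcp_rot: [3.142, 0.0, 0.338]
ft_force: [0.1, -0.4, -0.0]
opening: 1.0
grip_force: 0.0
t: 1.82
eef_pos: [449.0, 95.5, 369.3]
tcp_rot: [-3.14, -0.001, 0.028]
ft_force: [1.0, -0.9, 0.7]
opening: 1.001
grip_force: 0.0
1.8167 [449.   95.5 369.3] [-3.14e+00 -1.00e-03  2.80e-02]
```

View pics/w1.png

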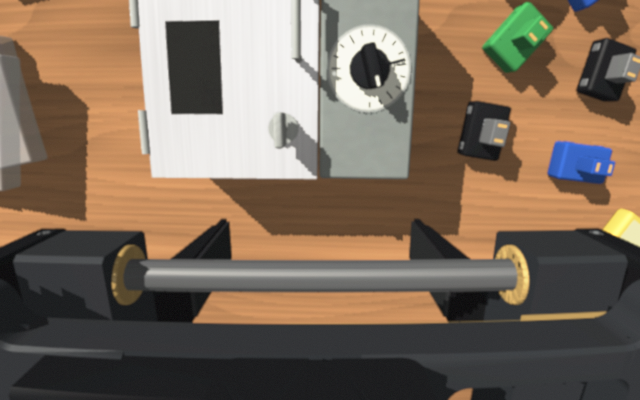

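Wrist view: key bow at ~(278,129) with its width vertical (locked), handle at (296,30), knob at (372,68) with bar slightly tilted, packs at (485,130) and (608,70).

Run:
```python
from h import *
import pickle
c=pickle.load(open("w1.pkl","rb"))
a=cv2.resize(c["img"][20:170,250:420],None,fx=4,fy=4,interpolation=cv2.INTER_CUBIC); cv2.imwrite("pics/w1c.png",a)
```

```text
(no output)
```

View pics/w1c.png

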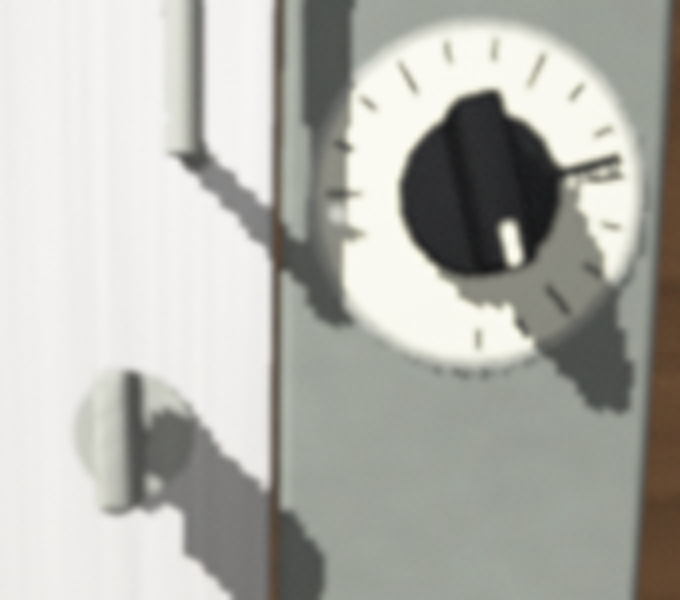

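```bash
cat >> h.py <<'E'
def tri(*obs):
    A=np.zeros((3,3));b=np.zeros(3);L=[]
    for c,u,v in obs:
        o,d=ray(c,u,v); d=d/np.linalg.norm(d); M=np.eye(3)-np.outer(d,d); A+=M;b+=M@o;L.append((M,o))
    x=np.linalg.solve(A,b); return x,[np.linalg.norm(M@(x-o)) for M,o in L]
E
python3 - <<'E'
from h import *
import pickle
w=pickle.load(open("w1.pkl","rb"));t=pickle.load(open("top0.pkl","rb"))
W=lambda u,v:(w,250+(u+.5)/4-.5,20+(v+.5)/4-.5)
T=lambda u,v:(t,145+(u+.5)/2.75-.5,145+(v+.5)/2.75-.5)
print("keytop",tri(W(120,440),T(203,240)))
print("handle end",tri(W(183,153),T(223,154)))
print("wrist only", onz(*W(115,370),178),onz(*W(120,510),178),onz(*W(183,153),164))
print("knob bar", onz(*W(475,98),165),onz(*W(505,268),165), "disc",onz(*W(480,193),139))
print("pLR corners", onz(w,152,178,126),onz(w,317,178,126),onz(w,408,178,126))
E
```

```text
keytop (array([495.41902942, 136.86514489, 175.56776953]), [np.float64(0.0958295147417074), np.float64(0.09582951474173021)])
handle end (array([566.79590445, 123.77644577, 158.60496907]), [np.float64(1.0657147154685855), np.float64(1.0657147154685793)])
wrist only [512.31236807 137.91407716 178.        ] [478.27143332 136.58628085 178.        ] [565.01516104 123.0856204  164.        ]
knob bar [579.88210957  52.14515146 165.        ] [539.94472697  42.46270698 165.        ] disc [560.71474988  46.20098307 139.        ]
pLR corners [432.51557007 294.79391689 126.        ] [437.73439492  98.76223351 126.        ] [440.83760332  -7.98338721 126.        ]
```

```bash
python3 -m crank '[[48,-40,100,0,40],[48,-40,100,0,40],[48,-40,100,0,40],[48,-40,140,0,40],[48,-40,170,0,40],[48,-40,195,0,40],[48,-40,207,0,40],[48,-40,207,0,40],[48,-40,207,0,40],[48,-40,207,0,40]]'
```

```text
t: 2.7
eef_pos: [497.5, 131.0, 162.6]
tcp_rot: [3.142, -0.001, 0.023]
ft_force: [-0.4, -0.3, -0.2]
opening: 0.427
grip_force: 0.0
```

```bash
python3 -m crank '[[-2,-6,0,0,40],[-2,-6,0,0,40],[-2,-6,0,0,3],[-2,-6,0,0,3],[-2,-6,0,0,3],[-2,-6,0,0,3],[-2,-6,0,0,3],[-2,-6,0,0,3],[-2,-6,0,0,3],[-2,-6,0,0,3]]'
```

```text
t: 3.53
eef_pos: [494.9, 138.5, 161.7]
tcp_rot: [-3.14, -0.0, 0.023]
ft_force: [0.3, 9.6, 0.6]
opening: 0.104
grip_force: 30.0
```

```bash
python3 -m crank '[[0,-1,0,-7,3],[0,-1,0,-14,3],[0,-1,0,-21,3],[0,-1,0,-28,3],[0,-1,0,-35,3],[0,-1,0,-42,3],[0,-1,0,-49,3],[0,-1,0,-56,3],[0,-1,0,-63,3],[0,-1,0,-70,3]]'
python3 -m crank '[[0,0,0,-7,3],[0,0,0,-14,3],[0,0,0,-20,3],[0,0,0,-22,3],[0,0,0,-22,3],[0,0,0,-22,3]]'
python3 -c "
from cell import env;s=env.state();print(s['ft_force'],s['moment'])"
```

```text
t: 4.37
eef_pos: [494.8, 138.9, 161.8]
tcp_rot: [-3.142, -0.001, 1.251]
ft_force: [-1.1, 3.5, 1.6]
opening: 0.098
grip_force: 30.0
t: 4.87
eef_pos: [494.8, 138.9, 161.8]
tcp_rot: [3.141, -0.001, 1.627]
ft_force: [-1.4, 5.2, 2.5]
opening: 0.108
grip_force: 30.4
[-1.44402617  5.19973555  2.46098653] [ 1.16295987  0.07906406 -0.66467133]
```

```bash
python3 -m crank '[[0,0,0,2,40],[0,0,0,2,40],[0,0,0,2,40],[0,0,0,2,60],[0,0,-40,2,60],[0,0,-68,2,60],[0,0,-68,2,60]]'
python3 -m crank '[[-21,115,0,92,60],[-21,115,0,92,60],[-21,115,0,92,60],[-21,115,0,92,60],[-21,115,0,92,60],[-21,115,0,92,60],[-21,115,0,92,60],[-21,115,0,92,60],[-21,115,0,92,60],[-21,115,0,92,60]]'
python3 -m crank '[[0,0,0,22,60],[0,0,0,22,60],[0,0,0,22,60],[0,0,0,22,60],[0,0,0,22,60]]'
python3 - <<'E'
from h import *
import pickle
t=cam("top"); cv2.imwrite("pics/t2.png",t["img"]); cv2.imwrite("pics/t2c.png",cv2.resize(t["img"][150:270,150:300],None,fx=4,fy=4))
E
```

```text
t: 5.45
eef_pos: [496.5, 138.7, 234.3]
tcp_rot: [3.134, -0.001, 1.595]
ft_force: [0.5, -0.2, -0.1]
opening: 0.546
grip_force: 0.0
t: 6.28
eef_pos: [610.1, 120.0, 229.1]
tcp_rot: [3.141, 0.001, 0.339]
ft_force: [0.3, -0.1, -0.3]
opening: 0.633
grip_force: 0.0
t: 6.7
eef_pos: [610.2, 120.1, 229.3]
tcp_rot: [3.141, 0.0, -0.036]
ft_force: [0.6, 0.3, 0.1]
opening: 0.637
grip_force: 0.0
```

View pics/t2.png

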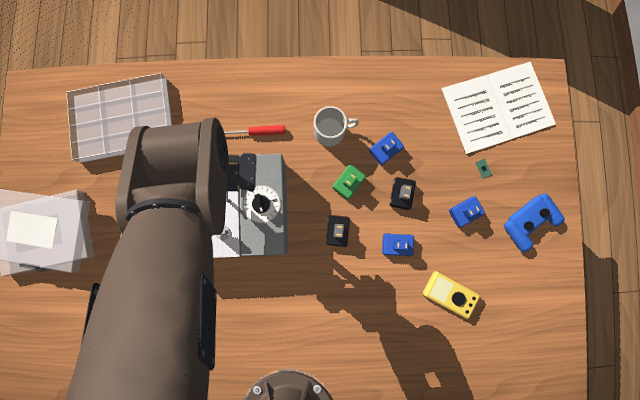

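The table under where the arm stood is clear, so only two black packs exist: (338,231) and (404,193). The key appears as a thin horizontal line at (226,231), so it has turned.

```bash
python3 -m crank '[[1,-4,40,-3,60],[1,-4,60,-3,60],[1,-4,65,-3,60],[1,-4,65,-3,60],[1,-4,65,-3,3],[1,-4,65,-3,3],[1,-4,65,-3,3],[1,-4,65,-3,3],[1,-4,65,-3,3],[1,-4,65,-3,3]]'; python3 -m crank '[[0,0,0,0,3],[0,0,0,0,3],[0,0,0,0,3],[0,0,0,0,3],[0,0,0,0,3]]'
```

```text
t: 7.58
eef_pos: [611.5, 124.2, 165.2]
tcp_rot: [3.142, -0.001, 0.013]
ft_force: [-0.4, -0.3, 0.7]
opening: 0.27
grip_force: 0.0
t: 8.0
eef_pos: [611.4, 123.9, 164.8]
tcp_rot: [3.141, -0.0, 0.013]
ft_force: [0.3, -3.5, 1.4]
opening: 0.098
grip_force: 30.0
```

```bash
python3 -m crank '[[0,-5,-17,0,3],[0,-12,-34,0,3],[0,-20,-50,0,3],[0,-30,-65,0,3],[0,-41,-79,0,3],[0,-54,-92,0,3],[0,-68,-103,0,3],[0,-82,-113,0,3],[0,-98,-122,0,3],[0,-115,-128,0,3]]'
```

```text
t: 8.83
eef_pos: [610.1, 237.6, 295.9]
tcp_rot: [3.138, -0.003, 0.012]
ft_force: [-5.3, -13.7, 20.0]
opening: 0.094
grip_force: 30.0
```

```bash
python3 -m crank '[[0,-17,-8,0,3],[0,-35,-11,0,3],[0,-53,-13,0,3],[0,-71,-13,0,3],[0,-88,-11,0,3],[0,-106,-7,0,3],[0,-123,-2,0,3],[0,-131,2,0,3],[0,-131,2,0,3]]'
python3 - <<'E'
from h import *
import pickle
c=cam("side"); cv2.imwrite("pics/s3.png",c["img"])
E
```

```text
t: 9.58
eef_pos: [608.4, 373.4, 290.3]
tcp_rot: [-3.139, -0.002, 0.015]
ft_force: [2.6, 6.0, 4.8]
opening: 0.097
grip_force: 30.0
```

View pics/s3.png

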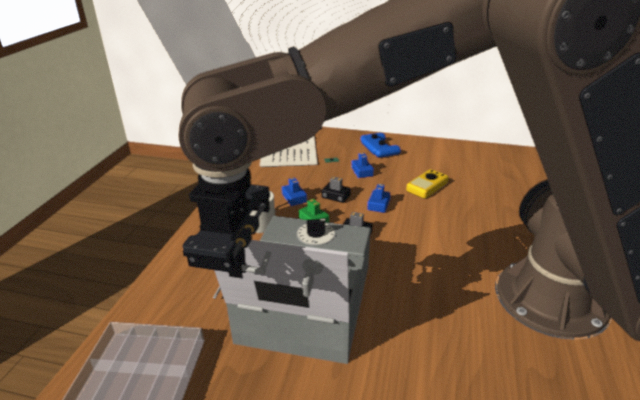

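```bash
python3 -m crank '[[0,0,0,0,25],[0,0,0,0,25],[0,0,0,0,25],[0,0,-40,0,25],[0,0,-80,0,25],[0,0,-110,0,25],[0,0,-110,0,25]]'
python3 -m crank '[[-20,40,0,0,70],[-40,80,0,0,70],[-60,120,0,-7,70],[-80,160,0,-14,70],[-90,200,0,-21,70],[-100,240,0,-28,70],[-105,280,0,-35,70],[-110,320,0,-42,70],[-115,360,0,-49,70],[-120,390,0,-56,70]]'
python3 - <<'E'
from h import *
t=cam("top"); s=env.state()
im=t["img"]; cv2.imwrite("pics/t4.png",im)
E
```

```text
t: 10.22
eef_pos: [608.8, 370.5, 407.7]
tcp_rot: [-3.137, -0.008, 0.013]
ft_force: [-0.2, -0.3, 0.4]
opening: 0.262
grip_force: 0.0
t: 11.05
eef_pos: [495.1, -6.1, 400.5]
tcp_rot: [-3.141, 0.0, 0.944]
ft_force: [1.8, -0.8, -0.1]
opening: 0.735
grip_force: 0.0
```

View pics/t4.png

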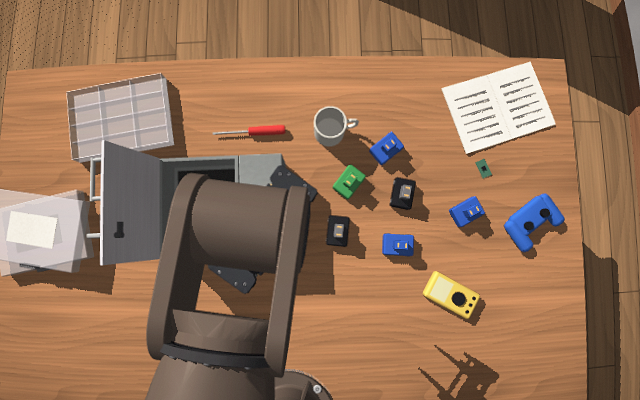

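Run:
```python
from h import *
import pickle
w=pickle.load(open("w1.pkl","rb"));t=pickle.load(open("top0.pkl","rb"))
def stem(c,x0,y0,x1,y1,show):
    im=c["img"][y0:y1,x0:x1].astype(int); sat=im.max(2)-im.min(2); m=((sat<25)&(im.max(2)>85)).astype(np.uint8)
    m=cv2.morphologyEx(m,cv2.MORPH_CLOSE,np.ones((5,5)))
    n,l,s,ce=cv2.connectedComponentsWithStats(m); i=1+s[1:,4].argmax(); print(show,s[i],ce[i]+[x0,y0]); return ce[i]+[x0,y0]
a=stem(t,324,212,352,248,"t p1"); b=stem(t,388,175,418,214,"t p2")
for p,q in [(a,0),(b,0)]: print(onz(t,*p,66))
c1=cv2.resize(w["img"][20:180,440:640],None,fx=4,fy=4,interpolation=cv2.INTER_CUBIC);cv2.imwrite("pics/w1p.png",c1)
```

```text
t p1 [ 10  12  10  13 116] [338.18965517 230.05172414]
t p2 [ 11  10  13  13 125] [405.176 190.872]
[ 496.08824317 -140.99836942   66.        ]
[ 593.16605419 -316.85811033   66.        ]
```

View pics/w1p.png

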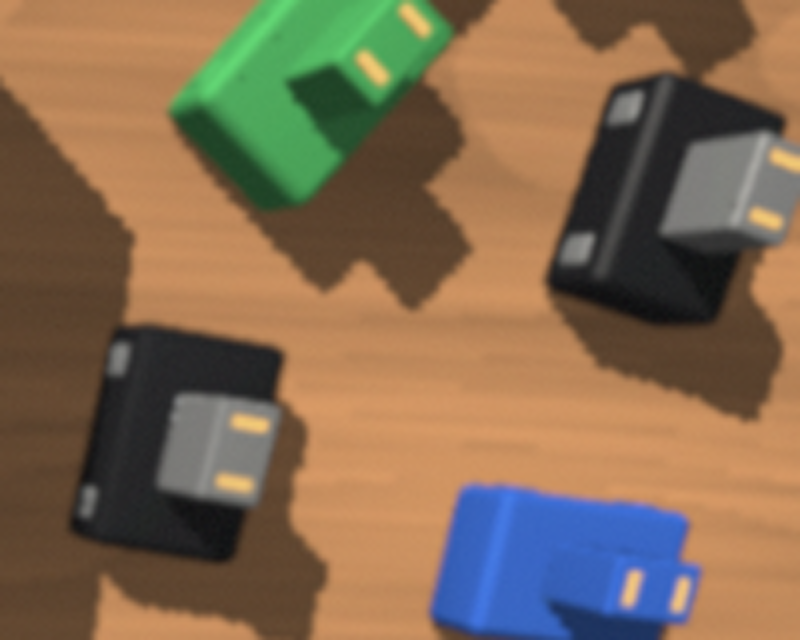

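The two black packs with grey stems are confirmed (crop centres (180,440) and (680,195)); the green and blue ones are decoys.

Run:
```python
from h import *
import pickle
w=pickle.load(open("w1.pkl","rb"));t=pickle.load(open("top0.pkl","rb"))
W=lambda u,v:(w,440+(u+.5)/4-.5,20+(v+.5)/4-.5)
for q in [[(222,398),(280,403),(262,507),(205,500)],[(767,132),(832,150),(798,245),(735,240)]]:
    P=np.array([onz(*W(*p),66) for p in q]); print(P.mean(0).round(1),[np.degrees(np.arctan2(*(P[a]-P[b])[[1,0]])).round(1) for a,b in ((0,3),(1,2))],np.linalg.norm(P[0]-P[3]).round(1),np.linalg.norm(P[0]-P[1]).round(1))
P=np.array([onz(*W(*p),32) for p in [(283,350),(235,560),(668,76),(598,305)]]);print(P.round(1),[np.degrees(np.arctan2(*(P[a]-P[a+1])[[1,0]])).round(1) for a in(0,2)])
print(env.state()["eef_pos"],env.state()["tcp_rot"])
```

```text
[ 494.6 -143.4   66. ] [np.float64(-2.1), np.float64(-2.0)] 33.7 20.2
[ 590.9 -325.1   66. ] [np.float64(-9.1), np.float64(-12.9)] 36.2 26.7
[[ 529.4 -171.4   32. ]
 [ 454.3 -164.3   32. ]
 [ 631.9 -302.8   32. ]
 [ 551.7 -288.9   32. ]] [np.float64(-5.4), np.float64(-9.8)]
[494.64178162 -10.70411852 400.46059758] [3.14117443e+00 2.03807430e-03 9.56581775e-01]
```

```bash
python3 -m crank '[[-107,76,80,-31,70],[-107,76,160,-31,70],[-107,76,220,-31,70],[-107,76,280,-31,70],[-107,76,280,-31,70],[-107,76,280,-31,70],[-107,76,280,-31,70],[-107,76,280,-31,70],[-107,76,280,-31,70],[-107,76,280,-31,70]]'; python3 -c "
from cell import env;s=env.state();print(s['eef_pos'],s['tcp_rot'])"
```

```text
t: 11.93
eef_pos: [493.5, -135.7, 120.1]
tcp_rot: [-3.139, -0.001, 1.478]
ft_force: [0.6, -0.6, 0.7]
opening: 0.739
grip_force: 0.0
[ 493.47908671 -135.67105493  120.12817902] [-3.13867858e+00 -9.63263523e-04  1.47837705e+00]
```

```bash
python3 -m crank '[[-6,2,30,-1,70],[-6,2,55,-1,70],[-6,2,63,-1,70],[-6,2,63,-1,70],[-6,2,63,-1,15],[-6,2,63,-1,15],[-6,2,63,-1,15],[-6,2,63,-1,15],[-6,2,63,-1,15],[-6,2,63,-1,15]]';python3 -m crank '[[0,0,0,0,15],[0,0,0,0,15],[0,0,0,0,15],[0,0,-20,0,15],[0,0,-60,0,15],[0,0,-100,0,15],[0,0,-140,0,15],[0,0,-180,0,15],[0,0,-210,0,15],[0,0,-210,0,15]]'
```

```text
t: 12.77
eef_pos: [495.4, -141.9, 58.2]
tcp_rot: [3.141, 0.0, 1.497]
ft_force: [-3.1, -0.7, 0.1]
opening: 0.371
grip_force: 1.1
t: 13.6
eef_pos: [496.8, -142.4, 273.3]
tcp_rot: [3.133, 0.003, 1.497]
ft_force: [1.5, -0.1, -1.6]
opening: 0.357
grip_force: 29.8
```

```bash
python3 -m crank '[[30,-2,0,0,15],[70,-3,0,-1,15],[110,-5,0,-2,15],[150,-7,0,-3,15],[190,-9,0,-4,15],[230,-11,0,-5,15],[270,-13,0,-5,15],[310,-15,0,-5,15],[340,-17,0,-5,15],[340,-17,0,-5,15]]';python3 -m crank '[[0,0,0,0,15],[0,0,0,0,15]]'
python3 - <<'E'
from h import *
s=env.state(); print(s["eef_pos"],s["tcp_rot"])
c=cam("side"); w=cam("wrist"); cv2.imwrite("pics/s5.png",np.vstack([c["img"][150:400,150:450],w["img"][:250,170:470]]))
E
```

```text
t: 14.43
eef_pos: [502.7, 202.9, 266.2]
tcp_rot: [-3.14, -0.001, 1.588]
ft_force: [0.4, -0.5, -3.0]
opening: 0.357
grip_force: 30.0
t: 14.6
eef_pos: [503.0, 198.1, 266.7]
tcp_rot: [-3.14, 0.001, 1.585]
ft_force: [-0.3, 0.2, -3.4]
opening: 0.357
grip_force: 30.0
[503.04708236 198.06986102 266.65488909] [-3.13981923e+00  8.21804609e-04  1.58483405e+00]
```

View pics/s5.png

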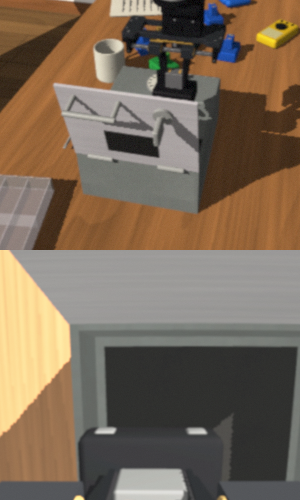

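```bash
python3 -m crank '[[0,0,30,0,15],[0,0,60,0,15],[0,0,90,0,15],[0,0,120,0,15],[0,0,145,0,15],[0,0,160,0,15],[0,0,166,0,15],[0,0,170,0,15],[0,0,172,0,15],[0,0,172,0,15]]'
```

```text
t: 15.53
eef_pos: [503.9, 198.2, 96.3]
tcp_rot: [3.141, -0.0, 1.584]
ft_force: [0.4, 0.1, -2.7]
opening: 0.356
grip_force: 30.0
```

```bash
python3 -m crank '[[0,0,1,0,15],[0,0,2,0,15],[0,0,3,0,15],[0,0,3,0,15],[0,0,3,0,15]]'
```

```text
t: 15.95
eef_pos: [503.8, 198.5, 93.2]
tcp_rot: [3.141, -0.0, 1.584]
ft_force: [0.3, -0.6, 3.5]
opening: 0.357
grip_force: 30.0
```

```bash
python3 -m crank '[[0,0,0,0,55],[0,0,0,0,55],[0,0,0,0,55],[0,0,-20,0,55],[0,0,-60,0,55],[0,0,-100,0,55],[0,0,-140,0,55],[0,0,-180,0,55],[0,0,-200,0,55],[0,0,-200,0,55]]';python3 -m crank '[[-40,10,0,0,70],[-80,20,0,0,70],[-120,30,0,2,70],[-160,40,0,4,70],[-200,50,0,6,70],[-240,60,0,8,70],[-280,70,0,10,70],[-320,80,0,10,70],[-360,81,0,10,70],[-390,81,0,10,70]]'
python3 - <<'E'
from h import *
import pickle
s=env.state(); print(s["eef_pos"],s["tcp_rot"])
t=cam("top"); pickle.dump(t,open("t6.pkl","wb")); w=cam("wrist"); pickle.dump(w,open("w6.pkl","wb"))
cv2.imwrite("pics/t6.png",np.vstack([cv2.resize(t["img"][140:280,80:430],None,fx=1.83,fy=1.83)[:,:640],w["img"][:300]]))
E
```

```text
t: 16.78
eef_pos: [504.6, 198.9, 297.5]
tcp_rot: [3.134, -0.002, 1.584]
ft_force: [-0.0, -0.3, 0.6]
opening: 0.577
grip_force: 0.0
t: 17.62
eef_pos: [589.6, -193.4, 291.2]
tcp_rot: [-3.14, -0.0, 1.409]
ft_force: [0.1, 1.2, 0.7]
opening: 0.731
grip_force: 0.0
[ 589.60554421 -193.35364294  291.21539035] [-3.14004950e+00 -6.84940805e-05  1.40874705e+00]
```

View pics/t6.png

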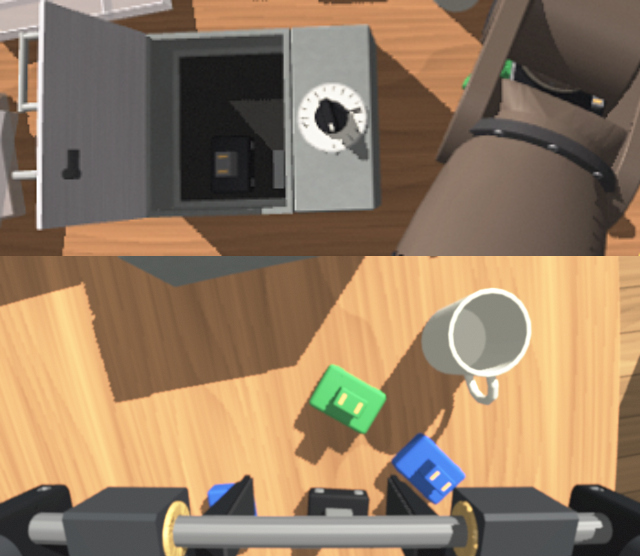

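Run:
```python
from h import *
import pickle
w=pickle.load(open("w6.pkl","rb"))
a=onz(w,309,233,32);b=onz(w,368,234,32);print(a,b,np.degrees(np.arctan2(*(b-a)[[1,0]])))
cv2.imwrite("pics/w6c.png",cv2.resize(w["img"][200:300,240:440],None,fx=4,fy=4,interpolation=cv2.INTER_CUBIC))
```

```text
[ 561.25162063 -279.50842215   32.        ] [ 634.83081882 -293.0871106    32.        ] -10.456020753492956
```

View pics/w6c.png

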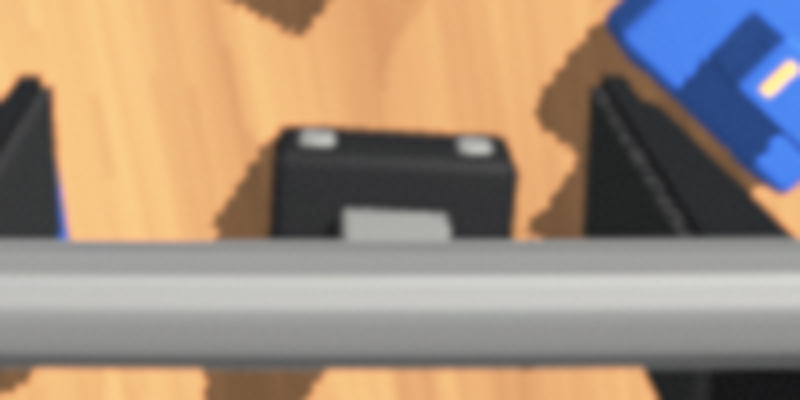

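Run:
```python
from h import *
import pickle
w=pickle.load(open("w6.pkl","rb"))
for z,p in [(32,[(277,168),(514,174)]),(0,[(285,130),(503,137)]),(66,[(342,208),(449,213)])]:
    a,b=[onz(w,240+u/4,200+v/4,z) for u,v in p]; d=(b-a)/np.linalg.norm(b-a); n=np.array([d[1],-d[0],0]); print(z,a.round(1),b.round(1),np.linalg.norm(b-a).round(1),np.degrees(np.arctan2(d[1],d[0])).round(1),"centre",((a+b)/2+n*(28 if z<60 else 11)).round(1))
```

```text
32 [ 559.5 -291.6   32. ] [ 633.8 -306.    32. ] 75.7 -11.0 centre [ 591.3 -326.3   32. ]
0 [ 561.3 -290.9    0. ] [ 634.4 -305.6    0. ] 74.6 -11.4 centre [ 592.3 -325.7    0. ]
66 [ 579.6 -293.8   66. ] [ 610.5 -300.5   66. ] 31.6 -12.3 centre [ 592.7 -307.9   66. ]
```

```bash
python3 -m crank '[[-40,7,20,2,70],[-80,14,60,2,70],[-110,20,100,2,70],[-126,23,130,2,70],[-126,23,165,2,70],[-126,23,165,2,70],[-126,23,165,2,70],[-126,23,165,2,70]]'
```

```text
t: 18.38
eef_pos: [592.7, -317.6, 128.4]
tcp_rot: [-3.141, -0.0, 1.376]
ft_force: [-0.0, 0.4, 1.2]
opening: 0.737
grip_force: 0.0
```

```bash
python3 -m crank '[[-7,1,35,0,70],[-7,1,60,0,70],[-7,1,71,0,70],[-7,1,71,0,70],[-7,1,71,0,70]]'; python3 -m crank '[[0,0,0,0,15],[0,0,0,0,15],[0,0,0,0,15],[0,0,0,0,15],[0,0,0,0,15],[0,0,0,0,15],[0,0,0,0,15],[0,0,0,0,15],[0,0,0,0,15]]'
```

```text
t: 18.8
eef_pos: [592.8, -325.2, 58.8]
tcp_rot: [3.14, 0.001, 1.376]
ft_force: [-0.7, 0.3, 0.6]
opening: 0.732
grip_force: 0.0
t: 19.55
eef_pos: [591.7, -325.6, 57.0]
tcp_rot: [-3.141, 0.0, 1.375]
ft_force: [-2.4, 0.6, 4.0]
opening: 0.357
grip_force: 30.0
```

```bash
python3 -m crank '[[0,0,-20,0,15],[0,0,-60,0,15],[0,0,-100,0,15],[0,0,-140,0,15],[0,0,-180,0,15],[0,0,-215,0,15],[0,0,-215,0,15]]';python3 -m crank '[[20,-3,0,0,15],[60,-9,0,0,15],[100,-15,0,-2,15],[140,-21,0,-4,15],[180,-27,0,-6,15],[220,-34,0,-8,15],[260,-40,0,-10,15],[300,-46,0,-12,15],[340,-52,0,-12,15],[380,-58,0,-12,15]]';python3 -m crank '[[0,0,0,0,15],[0,0,0,0,15]]'
```

```text
t: 20.13
eef_pos: [593.5, -326.4, 279.2]
tcp_rot: [3.132, 0.004, 1.375]
ft_force: [0.0, -0.2, -3.1]
opening: 0.36
grip_force: 30.0
t: 20.97
eef_pos: [608.4, 60.5, 270.4]
tcp_rot: [-3.14, -0.0, 1.585]
ft_force: [1.0, -0.7, -3.7]
opening: 0.357
grip_force: 30.0
t: 21.13
eef_pos: [608.5, 60.7, 270.3]
tcp_rot: [-3.14, -0.0, 1.588]
ft_force: [0.2, -0.5, -3.9]
opening: 0.356
grip_force: 30.0
```

```bash
python3 -m crank '[[30,2,0,0,15],[70,4,0,0,15],[110,6,0,0,15],[139,8,0,0,15],[139,8,0,0,15],[139,8,0,0,15]]';python3 -m crank '[[0,0,30,0,15],[0,0,60,0,15],[0,0,90,0,15],[0,0,120,0,15],[0,0,145,0,15],[0,0,160,0,15],[0,0,168,0,15],[0,0,173,0,15],[0,0,174,0,15],[0,0,174,0,15]]'
```

```text
t: 21.63
eef_pos: [615.0, 197.8, 270.4]
tcp_rot: [-3.14, 0.001, 1.586]
ft_force: [-1.0, -0.1, -2.2]
opening: 0.357
grip_force: 30.0
t: 22.47
eef_pos: [615.5, 197.0, 98.3]
tcp_rot: [3.141, -0.0, 1.584]
ft_force: [-0.4, -0.6, -2.8]
opening: 0.354
grip_force: 30.0
```

```bash
python3 -m crank '[[0,0,1,0,15],[0,0,2,0,15],[0,0,3,0,15],[0,0,4,0,15],[0,0,5,0,15],[0,0,5,0,15],[0,0,5,0,15]]'
```

```text
t: 23.05
eef_pos: [615.0, 197.7, 92.7]
tcp_rot: [-3.142, 0.0, 1.584]
ft_force: [0.5, -0.5, -3.0]
opening: 0.356
grip_force: 30.0
```

```bash
python3 -m crank '[[0,0,1,0,15],[0,0,2,0,15],[0,0,2,0,15],[0,0,2,0,15]]'
```

```text
t: 23.38
eef_pos: [615.2, 197.9, 92.1]
tcp_rot: [3.141, -0.0, 1.584]
ft_force: [-2.9, 0.1, 8.5]
opening: 0.358
grip_force: 30.0
```

```bash
python3 -m crank '[[0,0,0,0,55],[0,0,0,0,55],[0,0,0,0,55],[0,0,-20,0,55],[0,0,-60,0,55],[0,0,-100,0,55],[0,0,-140,0,55],[0,0,-170,0,55],[0,0,-170,0,55],[0,0,-170,0,55]]';python3 -m crank '[[-20,-8,0,7,50],[-60,-20,0,14,50],[-100,-35,0,21,50],[-140,-50,0,28,50],[-151,-56,0,35,50],[-151,-56,0,42,50],[-151,-56,0,49,50],[-151,-56,0,56,50],[-151,-56,0,63,50],[-151,-56,0,70,50]]'; python3 -m crank '[[0,0,0,7,40],[0,0,0,7,40],[0,0,0,7,40]]'
python3 - <<'E'
from h import *
t=cam("top"); w=cam("wrist")
cv2.imwrite("pics/t7.png",np.vstack([cv2.resize(t["img"][140:280,80:430],None,fx=1.83,fy=1.83)[:,:640],w["img"][:300]]))
E
```

```text
t: 24.22
eef_pos: [615.4, 197.7, 262.3]
tcp_rot: [3.138, -0.001, 1.584]
ft_force: [-0.1, -0.6, -1.7]
opening: 0.578
grip_force: 0.0
t: 25.05
eef_pos: [560.6, 45.7, 258.9]
tcp_rot: [-3.141, 0.003, 0.356]
ft_force: [0.3, -0.2, -0.1]
opening: 0.525
grip_force: 0.0
t: 25.3
eef_pos: [560.8, 45.8, 259.4]
tcp_rot: [-3.141, 0.002, 0.244]
ft_force: [-0.0, 0.6, -0.2]
opening: 0.428
grip_force: 0.0
```

View pics/t7.png

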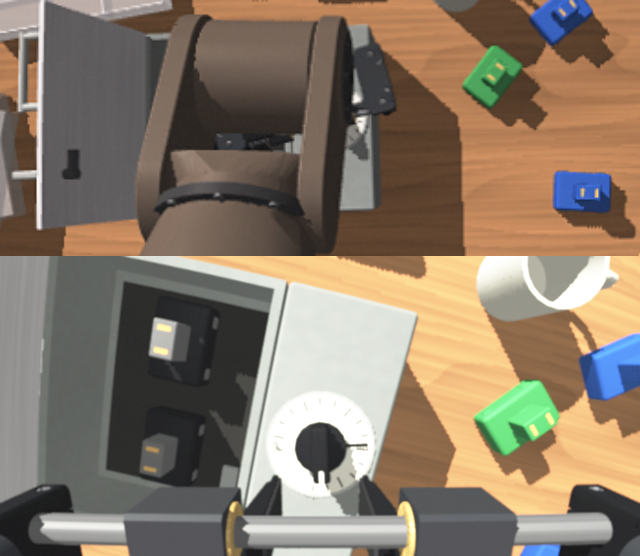

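Both packs stand upright on the bay floor (stems at (165,340) and (158,455)); the knob bar at (320,445) lines up with the gripper.

```bash
python3 -m crank '[[0,0,40,0,40],[0,0,75,0,40],[0,0,92,0,40],[0,0,98,0,40],[0,0,98,0,40],[0,0,98,0,5],[0,0,98,0,5],[0,0,98,0,5],[0,0,98,0,5],[0,0,98,0,5]]';python3 -m crank '[[0,0,0,0,5],[0,0,0,0,5]]'
```

```text
t: 26.23
eef_pos: [561.4, 45.9, 163.6]
tcp_rot: [3.141, -0.001, 0.241]
ft_force: [-1.0, 0.0, 5.6]
opening: 0.147
grip_force: 29.9
t: 26.4
eef_pos: [561.4, 45.9, 163.6]
tcp_rot: [3.141, -0.001, 0.241]
ft_force: [-0.8, -0.0, 7.4]
opening: 0.145
grip_force: 29.9
```

```bash
python3 -m crank '[[0,0,-1,-7,5],[0,0,-1,-14,5],[0,0,-1,-21,5],[0,0,-1,-28,5],[0,0,-1,-35,5],[0,0,-1,-42,5],[0,0,-1,-49,5],[0,0,-1,-56,5],[0,0,-1,-63,5],[0,0,-1,-70,5]]';python3 -m crank '[[0,0,0,-7,5],[0,0,0,-14,5],[0,0,0,-21,5],[0,0,0,-28,5],[0,0,0,-35,5],[0,0,0,-42,5],[0,0,0,-49,5],[0,0,0,-56,5],[0,0,0,-63,5],[0,0,0,-70,5]]';python3 -m crank '[[0,0,0,-7,5],[0,0,0,-14,5],[0,0,0,-21,5],[0,0,0,-28,5],[0,0,0,-35,5],[0,0,0,-42,5],[0,0,0,-49,5],[0,0,0,-56,5],[0,0,0,-63,5],[0,0,0,-70,5]]'; python3 -c "
from cell import env;s=env.state();print(s['joints'],s['moment'])"
```

```text
t: 27.23
eef_pos: [561.4, 46.0, 163.6]
tcp_rot: [3.141, -0.0, 1.468]
ft_force: [2.4, 1.4, -3.2]
opening: 0.141
grip_force: 29.9
t: 28.07
eef_pos: [561.3, 46.0, 163.6]
tcp_rot: [3.141, 0.0, 2.69]
ft_force: [2.6, 0.9, -2.8]
opening: 0.146
grip_force: 29.9
t: 28.9
eef_pos: [560.7, 45.9, 163.4]
tcp_rot: [3.14, -0.0, -2.375]
ft_force: [-0.8, 0.0, -2.1]
opening: 0.346
grip_force: 54.6
[-3.61264415e-02  4.85894238e-01  1.79039883e+00  1.26016499e-03
  8.66495869e-01 -2.37435008e+00] [ 0.03157988  0.01984005 -2.30699196]
```

```bash
python3 -m crank '[[0,0,0,0,60],[0,0,0,0,60],[0,0,0,0,60],[0,0,0,0,60],[0,0,0,0,60],[0,0,-20,0,60],[0,0,-60,0,60],[0,0,-96,0,60],[0,0,-96,0,60],[0,0,-96,0,60]]'
python3 - <<'E'
from h import *
w=cam("wrist");s=env.state();print(s["eef_pos"],s["tcp_rot"])
cv2.imwrite("pics/w8.png",cv2.resize(w["img"][120:280,220:420],None,fx=4,fy=3.75))
E
```

```text
t: 29.73
eef_pos: [561.6, 45.9, 261.6]
tcp_rot: [-3.138, 0.003, -2.378]
ft_force: [-0.4, -1.1, -0.5]
opening: 0.635
grip_force: 0.0
[561.00443841  45.89210698 259.97148794] [-3.14063633e+00  6.24758383e-04 -2.37804508e+00]
```

View pics/w8.png

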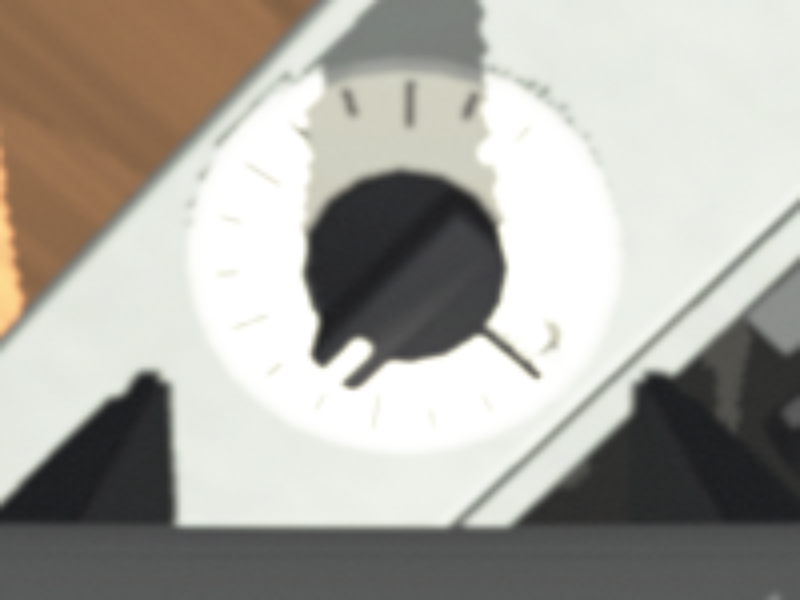

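The needle and bar sit at the end of the scale next to the gap on the +y side, with the pads slipping against the stop, so the knob is at zero.

```bash
python3 -m crank '[[0,0,-40,0,30],[0,0,-80,0,30],[-30,23,-110,7,30],[-60,47,-140,14,30],[-90,70,-140,21,30],[-120,94,-140,28,30],[-150,117,-140,35,30],[-180,140,-140,43,30],[-210,164,-140,43,30],[-240,187,-140,43,30]]';python3 -m crank '[[0,0,0,0,30],[0,0,0,0,30]]'
```

```text
t: 30.62
eef_pos: [604.9, 349.2, 397.5]
tcp_rot: [-3.14, -0.002, -3.13]
ft_force: [0.3, -1.0, 0.7]
opening: 0.316
grip_force: 0.0
t: 30.78
eef_pos: [604.8, 348.8, 396.6]
tcp_rot: [-3.14, -0.004, -3.126]
ft_force: [0.4, 0.2, 0.5]
opening: 0.313
grip_force: 0.0
```

Run:
```python
from h import *
import pickle
t=pickle.load(open("t6.pkl","rb")); g=cv2.cvtColor(t["img"],cv2.COLOR_BGR2GRAY)
for v in (165,180,190): print(v,g[v,82:112].tolist())
for X in ([609,373,290],[609,368,290],[609,378,287],[655,374,290],[564,372,290]): print(X,proj(t,X).round(1))
```

```text
165 [159, 109, 67, 71, 71, 72, 73, 64, 153, 215, 166, 111, 82, 74, 70, 72, 67, 65, 90, 232, 251, 222, 87, 99, 100, 99, 97, 99, 100, 99]
180 [146, 147, 148, 148, 148, 150, 149, 146, 215, 193, 144, 93, 75, 133, 141, 138, 138, 136, 181, 251, 242, 169, 91, 100, 102, 100, 98, 100, 102, 100]
190 [138, 144, 144, 144, 142, 144, 144, 144, 229, 184, 131, 87, 87, 134, 146, 143, 142, 144, 206, 251, 242, 164, 96, 100, 100, 102, 101, 100, 101, 102]
[609, 373, 290] [ 91.5 177.1]
[609, 368, 290] [ 93.8 177.1]
[609, 378, 287] [ 90.  177.4]
[655, 374, 290] [ 92. 155.]
[564, 372, 290] [ 91.1 199.1]
```

```bash
python3 -m crank '[[-4,24,0,0,30],[-4,24,0,0,30],[-4,24,40,0,30],[-4,24,75,0,30],[-4,24,95,0,30],[-4,24,106,0,30],[-4,24,106,0,30],[-4,24,106,0,30]]'; python3 -m crank '[[0,0,0,0,4],[0,0,0,0,4],[0,0,0,0,4],[0,0,0,0,4],[0,0,0,0,4],[0,0,0,0,4]]'
```

```text
t: 31.45
eef_pos: [609.1, 370.3, 294.4]
tcp_rot: [-3.142, 0.0, -3.129]
ft_force: [0.9, 0.4, 1.4]
opening: 0.317
grip_force: 0.0
t: 31.95
eef_pos: [608.9, 371.6, 295.0]
tcp_rot: [3.14, 0.002, -3.128]
ft_force: [0.6, 3.7, 5.4]
opening: 0.098
grip_force: 30.0
```

```bash
python3 -m crank '[[0,-12,-5,0,4],[0,-29,-10,0,4],[0,-46,-14,0,4],[0,-64,-16,0,4],[0,-82,-16,0,4],[0,-100,-15,0,4],[0,-118,-11,0,4],[0,-135,-6,0,4],[0,-152,1,0,4],[0,-167,9,0,4]]'
```

```text
t: 32.78
eef_pos: [610.8, 203.3, 284.8]
tcp_rot: [3.141, 0.0, -3.128]
ft_force: [1.5, 5.2, -1.8]
opening: 0.095
grip_force: 30.0
```

```bash
python3 -m crank '[[0,-15,10,0,4],[0,-29,21,0,4],[0,-42,34,0,4],[0,-53,48,0,4],[0,-63,63,0,4],[0,-71,79,0,4],[0,-78,96,0,4],[0,-82,109,0,4],[0,-83,113,0,4],[0,-83,114,0,4]]'; python3 -m crank '[[0,0,1,0,4],[0,0,1,0,4]]'
```

```text
t: 33.62
eef_pos: [612.7, 123.6, 172.6]
tcp_rot: [3.137, 0.003, -3.128]
ft_force: [-5.9, 19.8, 24.6]
opening: 0.093
grip_force: 30.0
t: 33.78
eef_pos: [612.6, 123.6, 172.5]
tcp_rot: [3.138, 0.004, -3.128]
ft_force: [-6.0, 18.4, 23.1]
opening: 0.097
grip_force: 30.0
```

```bash
python3 -m crank '[[0,0,0,0,30],[0,0,0,0,30],[0,0,0,0,30],[0,0,-30,0,30],[0,0,-45,0,0],[0,0,-45,0,0],[0,0,-45,0,0],[0,0,-45,0,0],[0,0,-45,0,0],[0,0,-45,0,0]]'; python3 -m crank '[[0,0,5,0,0],[0,0,10,0,0],[0,0,15,0,0],[0,0,18,0,0],[0,0,20,0,0],[0,0,22,0,0],[0,0,22,0,0]]'
```

```text
t: 34.62
eef_pos: [611.8, 120.8, 213.6]
tcp_rot: [-3.141, -0.002, -3.128]
ft_force: [1.0, -0.0, -1.1]
opening: 0.011
grip_force: 0.0
t: 35.2
eef_pos: [612.0, 121.0, 192.3]
tcp_rot: [-3.141, -0.0, -3.128]
ft_force: [0.2, -0.9, -0.6]
opening: 0.005
grip_force: 0.0
```

```bash
python3 -m crank '[[0,3,0,0,0],[0,3,2,0,0],[0,3,4,0,0],[0,3,5,0,0],[0,3,6,0,0],[0,3,6,0,0]]'; python3 -m crank '[[0,0,1,0,0],[0,0,2,0,0],[0,0,2,0,0]]'
```

```text
t: 35.7
eef_pos: [612.1, 124.2, 188.0]
tcp_rot: [3.141, 0.001, -3.128]
ft_force: [-3.1, 0.8, 9.9]
opening: 0.0
grip_force: 5.5
t: 35.95
eef_pos: [612.2, 124.1, 187.8]
tcp_rot: [3.141, 0.003, -3.128]
ft_force: [-8.9, -0.1, 26.1]
opening: 0.001
grip_force: 12.8
```

```bash
python3 -m crank '[[0,0,-30,0,10],[0,0,-50,0,40],[30,4,-50,7,40],[60,8,-50,14,40],[90,12,-50,21,40],[117,16,-50,28,40],[117,16,-50,35,40],[117,16,-50,42,40],[117,16,-50,49,40],[117,16,-50,56,40]]';python3 -m crank '[[0,0,0,7,40],[0,0,0,14,40],[0,0,0,21,40],[0,0,0,28,40],[0,0,0,34,40],[0,0,0,34,40],[0,0,0,34,40]]'
python3 - <<'E'
from h import *
import pickle
w=cam("wrist"); pickle.dump(w,open("w9.pkl","wb")); print(env.state()["eef_pos"],env.state()["tcp_rot"])
E
```

```text
t: 36.78
eef_pos: [494.7, 138.5, 234.9]
tcp_rot: [3.141, 0.0, 2.172]
ft_force: [0.4, 0.9, -0.1]
opening: 0.419
grip_force: 0.0
t: 37.37
eef_pos: [494.8, 138.4, 234.7]
tcp_rot: [3.142, 0.0, 1.588]
ft_force: [0.5, 0.4, 0.5]
opening: 0.423
grip_force: 0.0
[494.81002719 138.41854612 234.70685835] [3.14150512e+00 8.89226361e-05 1.58815079e+00]
```

```bash
python3 -m crank '[[0,0,40,0,40],[0,0,60,0,40],[0,0,70,0,40],[0,0,73,0,40],[0,0,73,0,3],[0,0,73,0,3],[0,0,73,0,3],[0,0,73,0,3],[0,0,73,0,3],[0,0,73,0,3]]'; python3 -m crank '[[0,0,0,0,3],[0,0,0,0,3],[0,0,0,0,3]]'
```

```text
t: 38.25
eef_pos: [494.8, 138.4, 162.4]
tcp_rot: [3.141, -0.0, 1.585]
ft_force: [-3.2, -0.9, 3.4]
opening: 0.105
grip_force: 30.0
t: 38.5
eef_pos: [494.8, 138.4, 162.3]
tcp_rot: [3.141, 0.0, 1.585]
ft_force: [-2.7, 0.8, 7.3]
opening: 0.102
grip_force: 30.0
```

```bash
python3 -m crank '[[0,0,0,7,3],[0,0,0,14,3],[0,0,0,21,3],[0,0,0,28,3],[0,0,0,35,3],[0,0,0,42,3],[0,0,0,49,3],[0,0,0,56,3],[0,0,0,63,3],[0,0,0,70,3]]'; python3 -m crank '[[0,0,0,7,3],[0,0,0,14,3],[0,0,0,20,3],[0,0,0,22,3],[0,0,0,23,3],[0,0,0,23,3],[0,0,0,23,3]]';python3 -c "
from cell import env;s=env.state();print(s['ft_force'],s['moment'])"
```

```text
t: 39.33
eef_pos: [494.5, 138.6, 162.3]
tcp_rot: [-3.141, 0.0, 0.357]
ft_force: [-3.9, 2.4, 7.3]
opening: 0.102
grip_force: 30.0
t: 39.92
eef_pos: [494.4, 138.7, 162.3]
tcp_rot: [3.142, 0.0, -0.037]
ft_force: [-3.1, 2.2, 6.9]
opening: 0.108
grip_force: 30.8
[-3.11396796  2.19357876  6.90391891] [0.47224318 0.79313536 0.75637145]
```

```bash
python3 -m crank '[[0,0,0,-1,40],[0,0,0,-1,40],[0,0,0,-1,40],[0,0,0,-1,40],[0,0,-30,-1,40],[0,0,-70,-1,40],[0,0,-110,-1,40],[-20,0,-150,-1,40],[-40,0,-190,-1,40],[-45,0,-207,-1,40]]'; python3 -m crank '[[0,40,0,0,40],[0,43,0,0,40],[0,43,0,0,40],[0,43,0,0,40]]'
python3 - <<'E'
from h import *
w=cam("wrist"); s=env.state(); print(s["eef_pos"],s["tcp_rot"])
# key bow (light/edge shape) & panel near corners: expected vs found
for n,X in [("keytop",[495,137,178]),("pBL",[434,295,126]),("pBR",[438.5,99,126]),("handle end",[567,123.5,164])]: print(n,proj(w,X).round(1))
g=cv2.cvtColor(w["img"],cv2.COLOR_BGR2GRAY)
kx,ky=proj(w,[495,137,178]).astype(int)
for v in range(ky-24,ky+26,6): print(v,g[v,kx-20:kx+24:2].tolist())
px,py=proj(w,[436,200,126]).astype(int); print(py,g[py-12:py+12,px].tolist())
E
```

```text
t: 40.75
eef_pos: [448.5, 140.2, 372.4]
tcp_rot: [-3.141, -0.004, -0.021]
ft_force: [0.6, -0.1, -0.2]
opening: 0.423
grip_force: 0.0
t: 41.08
eef_pos: [449.0, 97.1, 368.3]
tcp_rot: [-3.142, 0.001, -0.023]
ft_force: [0.6, -0.2, -0.1]
opening: 0.423
grip_force: 0.0
[449.02000395  97.46492382 368.21724097] [-3.14152636e+00  9.23778891e-04 -2.20199038e-02]
keytop [278.2 132. ]
pBL [153.9 185.1]
pBR [318.4 177.3]
handle end [290.2  56.8]
108 [240, 241, 240, 238, 236, 236, 236, 239, 240, 237, 236, 236, 237, 239, 240, 238, 239, 240, 238, 240, 240, 238]
114 [240, 241, 239, 239, 237, 236, 236, 235, 231, 221, 204, 172, 177, 221, 232, 236, 238, 239, 237, 239, 240, 237]
120 [239, 240, 240, 238, 237, 234, 221, 222, 219, 207, 178, 109, 79, 139, 197, 203, 204, 196, 199, 230, 239, 237]
126 [238, 240, 240, 238, 233, 209, 203, 210, 210, 201, 181, 118, 79, 115, 158, 152, 114, 102, 111, 112, 150, 225]
132 [238, 239, 240, 238, 233, 209, 200, 208, 213, 198, 182, 130, 84, 81, 92, 99, 101, 101, 100, 105, 122, 124]
138 [238, 239, 239, 239, 238, 232, 215, 207, 214, 198, 182, 137, 89, 82, 99, 98, 100, 101, 106, 117, 125, 124]
144 [237, 238, 240, 239, 238, 237, 235, 230, 218, 199, 183, 149, 94, 84, 141, 156, 126, 124, 123, 122, 126, 124]
150 [238, 237, 240, 239, 238, 236, 235, 235, 221, 186, 168, 176, 214, 231, 223, 228, 235, 236, 227, 147, 123, 124]
156 [237, 237, 239, 239, 237, 237, 237, 236, 235, 238, 237, 235, 233, 233, 236, 238, 237, 236, 236, 199, 124, 123]
181 [236, 236, 236, 236, 236, 235, 235, 236, 235, 236, 235, 235, 228, 182, 117, 83, 77, 80, 77, 79, 80, 80, 78, 75]
```

The wrist image puts the key bow along x (locked) and the panel's near edge where it is when shut. The arm is clear of everything, so I'm handing in.

```bash
python3 -c "
from cell import env;print(env.job_done())"
```

```text
the job is handed in; nothing more can be done
None
```

I handed the job in at about 41 s: both black batteries are upright in the safe, the panel is shut and locked, the dial is at its zero stop, and the mug, multimeter and screwdriver were not touched; the hand-in returned no verdict.

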